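# Reseat the wide tray of the sample reader

### The arm

A 6-joint arm with a two-finger parallel gripper is mounted at the origin on a cart in front of the work surface, level with it; the furniture and walls round the work are solid. World frame = base frame: x ahead of the robot, y to its left, z up, the work surface at z = 0. Lengths are in m, angles in rad, forces in N, time in s.
With the tool pointing down it reaches from about 0.275 to 1 m from the base axis. Payload 8.4 kg.
Tool frame: the origin (TCP) lies at the very end of the fingers, on their centre line; the grasp point (between the pads) lies 19 mm behind it; z points along the fingers, y is the line along which they close (so a half turn about z gives the same grasp; the last joint's range is limited). The gripper opens to 85 mm and grips with 20 to 120 N. Pads are 22 mm wide; open, the fingers measure 114 mm over their backs; the gripper's body (76 mm by 85 mm) begins 54 mm behind the grasp point. The pads swing forward as they close: fully open they stand 13 mm farther back than shut.
Start: joints at [-1.291, 0.353, 1.633, -0, 1.155, -0.002], TCP at [0.174, -0.6, 0.231] pointing down, gripper open.
Joint ranges: [-2.63, 2.63], [-0.92, 2.1], [0.06, 2.66], [-1.3, 4.44], [0, 2.69], [-3.02, 3.02]. Speed limits (rad/s): [2.22, 2.22, 2.79, 3.14, 3.14, 3.14].

### API

Orientations are given as a unit quaternion [w, x, y, z].
In Python, from rig import ctrl, viewer gives the robot as it stands. The module is installed in compiled form; this text tells all that it offers.
- The arm moves only by the tool send_rows, never from a script. Its argument "motion" is a list of rows, each a list of 3 entries, a list of its own where there are three numbers: the finger opening in mm, from 0 to 85.4, then the shift along the tool's x, y, z in mm, then the turn about the tool's z in degrees. A call has 1 to 10 rows; each row shifts and turns the commanded pose from where the row before left it, along the tool's axes as they then stand; what a row does not reach is not made up. A row lasts 1/10 s, in which the tool goes at most 50 mm and 8.59 degrees, less where a joint would pass 70% of its speed; a pose out of reach is approached as far as the arm can. A call is refused whole if a number of a shift passes 50 or a number of a turn 8.59, either way. A call with a gripper value outside its range is refused whole. The fingers move at their own pace and stop on an object; "grip_force" is the grip in N (left out, the last holds). Time passes only in rows, so rows that do not move let the fingers close. It gives the time, the measured TCP pose, the force, the opening and the grip force at its end, in the units of the state.
- ctrl.state(): the state, without advancing time (a new reading comes with each control period).
- viewer.read_camera(name): name is "scene" or "top" or "wrist"; returns a dict with "frame" (384x512x3 uint8, red, green, blue), "z_map" (384x512 float32, m along the optical axis (not along the pixel's ray), 0 where there is no reading), "fx", "fy", "cx", "cy" (pixels), "R" (3x3) and "t" (3): a world point X has camera coordinates R X + t. Camera axes: x right, y down, z forward; pixel columns grow to the right and rows downward; lengths in m; the calibration is good to about 2 mm. A picture is of the moment at which its call begins.
- ctrl.close_job(): hands the job in; it is judged then, once.
The state is a dict: "time_s": time; "joint_positions": joint angles; "qvel": joint speeds; "tau": joint torques, N m; "eef_pos": TCP position; "tool_rot": TCP orientation; "contact_force": force on the tool from outside, world axes, zero at the start; "torque": the same for the moment, N m; "gripper_width": opening from 0.0 (shut) to 1.0 (fully open); "gripper_force": force on a finger pad.
Only numpy, scipy, OpenCV 4.12 (cv2) and the standard library are available. Lean on these libraries where they do the work, as an engineer would, in place of code of your own. Each camera call takes 0.05 s, during which the arm holds its last target. There are 200 camera calls.

### The job

The sample reader with the wide tray has not registered its dish. Press the release key on top of that reader so that its tray pops out, then push the tray fully home again until it clicks and stays in by itself. Leave the other reader, the one with the narrow tray, shut.

Things in the scene. Friction and masses are not known exactly. Their poses are not given: they have to be found in the camera images.
- wide_reader_key_top (a point): Top centre of the release key of the wide-tray reader: a grey block, 30 (front to back) x 40 mm, 16 mm proud of the middle of a white box 120 deep, 140 wide, 66 mm high, fixed, turned up to 15 degrees, front to the robot. x points from its front to its back, z up. Sprung: goes down 10 mm, the latch lets go by 6 mm, fully down takes 5.5 N.
- wide_reader_tray_front (a point): Centre of the front face of the wide tray's grey front panel, 104 mm wide, from 10 to 48 mm above the worktop; a thin lip near its top stands 4 mm farther forward. Moves with the tray. x points into the reader, the way the tray is pushed home; z up. With the tray home this face is 12.5 mm in front of the box.
- wide_reader_tray (a joint): How far out the wide tray is, m: 0 latched home, 0.045 popped out by its spring (2 to 4 N). Pushed home, it resists with up to about 12 N from 0.018 to 0.010 (the latch being pushed aside), then less; it catches about 1 mm beyond 0, and a hard stop comes 6 mm beyond 0. Let go, it rests at about 0; if it has not caught, it springs out again.
- slim_reader_tray (a joint): How far out the other reader's tray is, m: 0 latched home, to stay so. That reader looks alike, with the same depth, height and key, but is 100 mm wide with a tray panel only 50 mm wide. The two stand side by side, either one on the left.

How it is judged:
On the way, in this order (a step that is already met when the one before it is completed fails the run):
1. the wide tray has popped out (35 mm or more) (value of joint wide_reader_tray above 0.035 m), for 0.1 s.
2. the wide tray is home and latched, untouched (value of joint wide_reader_tray below 0.004 m and contact force between each of the arm, the fingers and wide_reader below 0.1 N), for 0.3 s.
At the end, for the whole second after the job is handed in: The wide tray, having popped out, is home again and stays latched by itself, less than 4 mm out; the narrow tray is less than 4 mm out too (value of joint each of wide_reader_tray, slim_reader_tray below 0.004 m); the robot touches nothing.
It fails at once if the narrow tray of the other reader was let out (10 mm or more) (value of joint slim_reader_tray above 0.01 m).
It also fails if it takes over 35 s, if anything falls off the work surface, if the arm or the gripper's body presses on something with over 40 N, if the wrist force passes 120 N, or if a joint passes its speed limit or range.

## Working session

There is one attempt and no reset: what is moved stays moved. The work goes in short steps, Python scripts to look and compute and a tool call to move; the robot and the scene stay as the last step left them, time stands still between calls to the robot, and variables do not carry over. Pictures are saved under pics/ and viewed, at most 10 in all, crops included, and the job is handed in when it is done.

Besides the shell and the picture viewer there is one more tool, called after "Call:" by a JSON object that holds its "method" and its "body". send_rows: Moves the arm, as the interface text tells. Its arguments: {"type":"object","properties":{"motion":{"type":"array","items":{"type":"array"}},"grip_force":{"type":"number"}},"required":["motion"]}

```bash
mkdir -p pics; python3 - <<'E'
from rig import ctrl, viewer
import cv2,numpy as np
s=ctrl.state(); print(s['time_s'],s['eef_pos'],s['tool_rot'],s['contact_force'],s['gripper_width'])
for n in ['scene','top']:
    c=viewer.read_camera(n); np.savez(n+'.npz',**c); cv2.imwrite(f'pics/{n}.png',c['frame'][:,:,::-1])
    print(n,c['fx'],c['cx'],c['cy'],(-c['R'].T@c['t']).round(3),c['R'].round(2).tolist())
E
```

```text
0.0 [ 0.17366606 -0.59988376  0.23053229] [-7.11979201e-04  9.90092014e-01  1.40418264e-01 -8.47540252e-05] [0.29488603 0.97531167 0.4668591 ] 0.9997296594211093
scene 351.0674978579354 260.73007744976513 184.72858022955396 [ 0.287 -0.72   0.685] [[0.92, -0.38, 0.01], [-0.26, -0.65, -0.71], [0.28, 0.66, -0.7]]
top 451.83139996946016 257.085141378249 192.77056083879793 [ 0.388 -0.155  0.9  ] [[0.02, -1.0, 0.01], [-0.98, -0.03, -0.19], [0.19, -0.01, -0.98]]
```

View pics/scene.png

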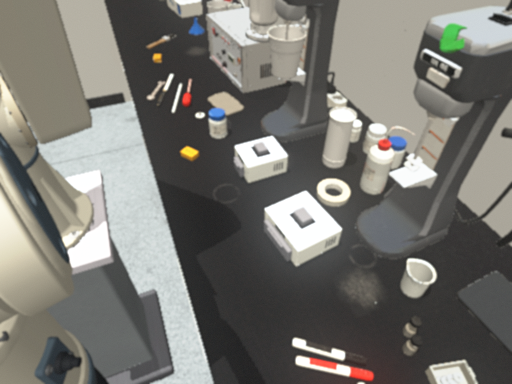

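View pics/top.png

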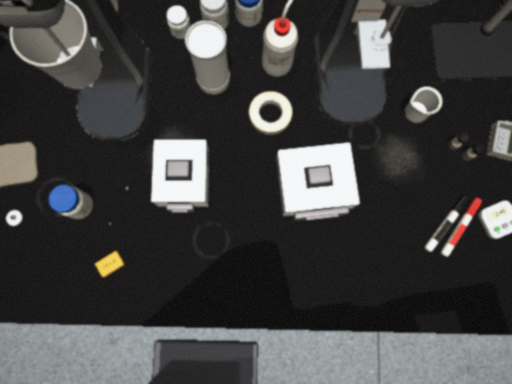

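The scene view shows two white boxes at (263,157) and (302,228). In the top view the narrow one is at (180,172) and the wide one at (318,180), with its key at (319,176) and its tray panel at (320,214). So the wide reader is on the robot's right.

```bash
cat > h.py <<'E'
import cv2,numpy as np
def ray(c,p,z):
    d=c['R'].T@np.array([(p[0]-c['cx'])/c['fx'],(p[1]-c['cy'])/c['fy'],1.]); o=-c['R'].T@c['t']
    return o+d*(z-o[2])/d[2]
def dep(c,p):
    u,v=int(round(p[0])),int(round(p[1])); w=c['z_map'][v-2:v+3,u-2:u+3]; z=np.median(w[w>0])
    return c['R'].T@(np.array([(p[0]-c['cx'])/c['fx'],(p[1]-c['cy'])/c['fy'],1.])*z-c['t'])
def tri(c1,p1,c2,p2):
    A=[];b=[]
    for c,p in((c1,p1),(c2,p2)):
        d=c['R'].T@np.array([(p[0]-c['cx'])/c['fx'],(p[1]-c['cy'])/c['fy'],1.]);d/=np.linalg.norm(d);o=-c['R'].T@c['t']
        P=np.eye(3)-np.outer(d,d);A.append(P);b.append(P@o)
    return np.linalg.lstsq(np.vstack(A),np.hstack(b),rcond=None)[0]
E
python3 - <<'E'
from h import *
ks={}
for n,rois in (('top',{'N':(145,130,70,75),'W':(270,135,95,75)}),('scene',{'N':(225,130,70,55),'W':(255,185,95,85)})):
    c=dict(np.load(n+'.npz')); hsv=cv2.cvtColor(c['frame'],cv2.COLOR_RGB2HSV)
    for k,(x,y,w,h) in rois.items():
        g=hsv[y:y+h,x:x+w,2]; 
        m=(g>215).astype(np.uint8)
        cs,_=cv2.findContours(m,cv2.RETR_CCOMP,cv2.CHAIN_APPROX_NONE)
        cs=sorted(cs,key=cv2.contourArea)[::-1][:2]
        big=cs[0]+[x,y]
        print(n,k,'area',[cv2.contourArea(q) for q in cs])
        r=cv2.minAreaRect(big); print(' rect',np.round(r[0],1),np.round(r[1],1),round(r[2],1))
        if n=='top':
            q=cv2.approxPolyDP(cv2.convexHull(big),5,True)[:,0]
            for p in q: print('  corner',p,ray(c,p,.066).round(4),dep(c,np.array(p)*.9+.1*np.array(r[0])).round(4))
        # key: dark-ish greys with top face lum
        (u,v)=r[0]; u=int(u);v=int(v); sub=hsv[v-16:v+17,u-18:u+19,2]
        if k=='W': print(sub[::3,::2])
E
```

```text
top N area [3059.0, 657.0]
 rect [178.5 170. ] [60. 53.] 90.0
  corner [203 140] [ 0.6461 -0.0532  0.066 ] [ 0.6405 -0.0486  0.0644]
  corner [204 199] [ 0.5314 -0.0604  0.066 ] [ 0.5371 -0.0552  0.0639]
  corner [152 200] [0.5269 0.0365 0.066 ] [0.5332 0.0325 0.0635]
  corner [155 141] [0.6416 0.0385 0.066 ] [0.6365 0.0341 0.064 ]
top W area [4293.0, 660.0]
 rect [318.3 176.6] [61.4 74. ] 83.7
  corner [349 144] [ 0.6459 -0.3337  0.066 ] [ 0.64   -0.3282  0.0636]
  corner [358 202] [ 0.5333 -0.3491  0.066 ] [ 0.5382 -0.3421  0.0641]
  corner [286 209] [ 0.5165 -0.2142  0.066 ] [ 0.523  -0.2203  0.0646]
  corner [279 151] [ 0.6283 -0.1994  0.066 ] [ 0.6238 -0.2071  0.0644]
[[249 249 248 249 249 249 249 248 248 248 249 249 248 248 248 248 248 248
  248]
 [249 248 248 248 248 249 249 248 247 248 248 248 246 242 241 244 249 248
  248]
 [249 248 240 226 207 203 197 182 153 143 141 129 129 124 104 177 245 248
  248]
 [249 244 148  51 100 155 164 168 176 179 183 181 182 181 158 148 243 248
  249]
 [249 245 175  55 106 177 184 186 184 187 186 186 186 187 168 125 234 249
  249]
 [249 248 215
[... 796 characters left out ...]
 230 217 210 218 254 255 255 255 255 255 255
  255]
 [255 255 255 255 242 185 208 213 212 212 211 215 250 255 255 255 255 255
  255]
 [255 255 255 183  90 119 163 206 212 212 214 214 213 236 255 255 255 255
  255]
 [255 255 255 255 241 108 111 148 198 214 214 214 206 183 200 255 255 255
  255]
 [255 255 255 255 255 247 118 108 134 180 179 149 127 113  92 151 255 255
  255]
 [255 255 255 255 255 255 255 163 104 121 114 100 110 186 255 255 255 255
  255]
 [255 255 255 255 255 255 255 255 182 109 186 255 255 255 255 255 255 255
  255]
 [255 255 255 255 255 255 255 255 255 255 255 255 255 255 255 255 255 255
  255]
 [255 255 255 255 255 255 255 255 255 255 255 255 255 255 255 255 255 255
  255]]
```

```bash
python3 - <<'E'
import cv2,numpy as np
a=np.load('top.npz')['frame'][125:235,265:375,::-1];b=np.load('scene.npz')['frame'][175:285,250:360,::-1]
cv2.imwrite('pics/crop.png',np.hstack([cv2.resize(i,(400,400),interpolation=cv2.INTER_CUBIC) for i in(a,b)]))
E
```

```text
(no output)
```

View pics/crop.png

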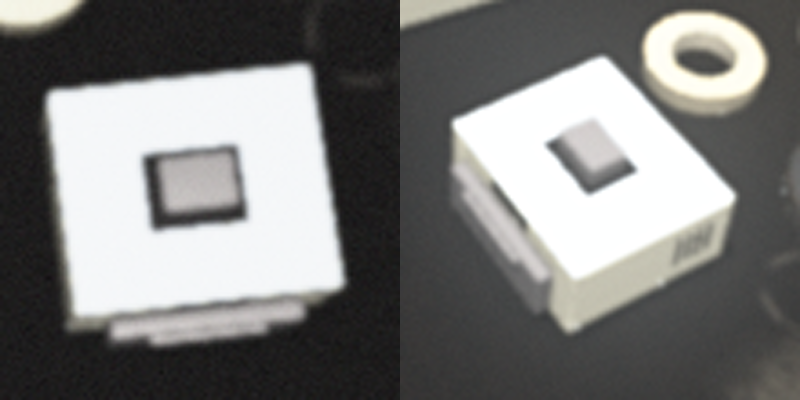

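The crop shows the wide reader turned about 7 degrees. The key's top centre is near (320,175) in the top view and (303.6,215) in the scene view, and the panel with its lip is in front at about (322,214).

```bash
python3 - <<'E'
from h import *
T=dict(np.load('top.npz'));S=dict(np.load('scene.npz'))
def blob(c,roi,lo,hi):
    x,y,w,h=roi; g=cv2.cvtColor(c['frame'],cv2.COLOR_RGB2GRAY)[y:y+h,x:x+w]
    m=cv2.inRange(g,lo,hi); m=cv2.morphologyEx(m,cv2.MORPH_OPEN,np.ones((3,3)))
    n,l,s,ce=cv2.connectedComponentsWithStats(m); i=1+np.argmax(s[1:,4]); print(s[i]); return ce[i]+[x,y]
a=blob(T,(303,162,32,30),145,200); b=blob(S,(286,200,32,30),175,225)
print(a,b); print('tri',tri(T,a,S,b).round(4),'ray',ray(T,a,.082).round(4),ray(S,b,.082).round(4),'dep',dep(T,a).round(4),dep(S,b).round(4))
# panel ends in top view (lip / panel top ~0.048)
f=lambda u,v:(265+u/3.636,125+v/3.636)
for p in ((110,337),(305,318),(155,343),(268,330),(212,330)): print(p,ray(T,f(*p),.048).round(4),dep(T,f(*p)).round(4))
# box fit
C=np.mean([ray(T,p,.066) for p in((349,144),(358,202),(286,209),(279,151))],0)
t=np.radians(7.4);X=np.array([np.cos(t),np.sin(t),0])
print('box',C.round(4),'panel face centre (home)',(C-X*.0725).round(4))
q=__import__('scipy.spatial.transform',fromlist=['Rotation']).Rotation.from_quat([9.90092014e-01,1.40418264e-01,-8.47540252e-05,-7.11979201e-04])
print(q.as_matrix().round(3))
E
```

```text
[  6   5  21  16 275]
[  9   8  16  14 137]
[319.12363636 174.62909091] [302.45255474 214.46715328]
tri [ 0.5803 -0.2742  0.0777] ray [ 0.5802 -0.2738  0.082 ] [ 0.5772 -0.2772  0.082 ] dep [ 0.5808 -0.2742  0.0796] [ 0.5779 -0.2762  0.0806]
(110, 337) [ 0.503  -0.2333  0.048 ] [ 0.5062 -0.2354  0.0248]
(305, 318) [ 0.5157 -0.3355  0.048 ] [ 0.5232 -0.3461 -0.002 ]
(155, 343) [ 0.5005 -0.2568  0.048 ] [ 0.5067 -0.2625  0.0009]
(268, 330) [ 0.5089 -0.316   0.048 ] [ 0.5157 -0.3251 -0.    ]
(212, 330) [ 0.5081 -0.2867  0.048 ] [ 0.5089 -0.2875  0.0423]
box [ 0.581  -0.2741  0.066 ] panel face centre (home) [ 0.5091 -0.2834  0.066 ]
[[ 0.961  0.278 -0.   ]
 [ 0.278 -0.961  0.001]
 [ 0.    -0.001 -1.   ]]
```

```bash
python3 - <<'E'
from h import *
for n in('scene','top'):
    c=dict(np.load(n+'.npz')); v,u=np.mgrid[:384,:512]; z=c['z_map']
    P=(np.stack([(u-c['cx'])/c['fx']*z,(v-c['cy'])/c['fy']*z,z],-1)-c['t'])@c['R']; P=P[z>0]
    for lo,hi in((.1,.2),(.2,.35),(.35,.6)):
        m=(P[:,2]>lo)&(P[:,2]<hi)&(P[:,0]>.3)&(P[:,1]<0)&(P[:,1]>-.65)&(P[:,0]<.9)
        Q=P[m]; print(n,lo,hi,len(Q),(np.percentile(Q,[1,10,50],axis=0).round(2).tolist() if len(Q) else ''))
E
```

```text
scene 0.1 0.2 3292 [[0.75, -0.4, 0.1], [0.78, -0.4, 0.11], [0.82, -0.34, 0.14]]
scene 0.2 0.35 4414 [[0.74, -0.41, 0.2], [0.77, -0.4, 0.2], [0.83, -0.37, 0.27]]
scene 0.35 0.6 9653 [[0.71, -0.41, 0.36], [0.73, -0.4, 0.38], [0.75, -0.38, 0.46]]
top 0.1 0.2 4969 [[0.74, -0.4, 0.1], [0.77, -0.35, 0.11], [0.82, -0.21, 0.15]]
top 0.2 0.35 1639 [[0.75, -0.39, 0.2], [0.76, -0.37, 0.2], [0.82, -0.34, 0.23]]
top 0.35 0.6 272 [[0.74, -0.38, 0.36], [0.74, -0.37, 0.36], [0.74, -0.35, 0.37]]
```

Call:
{"method": "send_rows", "body": {"motion": [[0, [40, -20, 0], 0], [0, [48, -20, 0], 0], [0, [48, -20, 0], 0], [0, [48, -20, 0], 0], [0, [48, -20, 0], 0], [0, [48, -20, 0], 0], [0, [0, 0, 0], 4.3], [0, [0, 0, 0], 4.4], [0, [0, 0, 0], 0]]}}

```text
time_s: 1.0
eef_pos: [0.4018, -0.4129, 0.2309]
tool_rot: [-0.0, 0.998, 0.065, -0.0]
contact_force: [0.9, 0.9, 0.3]
gripper_width: 0.003
gripper_force: 0.0
```

Call:
{"method": "send_rows", "body": {"motion": [[0, [39, -23, 20], 0], [0, [39, -23, 25], 0], [0, [39, -23, 25], 0], [0, [39, -23, 25], 0], [0, [39, -22.6, 26], 0], [0, [0, 0, 0], 0], [0, [0, 0, 0], 0]]}}

```text
time_s: 1.7
eef_pos: [0.5749, -0.2778, 0.1127]
tool_rot: [-0.0, 0.998, 0.067, -0.001]
contact_force: [0.4, 0.4, 1.0]
gripper_width: 0.003
gripper_force: 0.0
```

Call:
{"method": "send_rows", "body": {"motion": [[0, [3, -2, 10], 0], [0, [0, 0, 10], 0], [0, [0, 0, 8], 0], [0, [0, 0, 5], 0], [0, [0, 0, 4], 0], [0, [0, 0, 0], 0], [0, [0, 0, 0], 0]]}}

```text
time_s: 2.4
eef_pos: [0.5777, -0.2763, 0.0771]
tool_rot: [0.0, 0.998, 0.065, -0.0]
contact_force: [-2.3, -0.5, 3.6]
gripper_width: -0.002
gripper_force: 1.7
```

```bash
python3 - <<'E'
from rig import ctrl, viewer
import cv2,numpy as np
s=ctrl.state();print(s['eef_pos'],s['contact_force'])
c=viewer.read_camera('scene'); cv2.imwrite('pics/s2.png',cv2.resize(c['frame'][120:300,200:400,::-1],(600,540)))
E
```

```text
[ 0.57772394 -0.27629986  0.07705503] [-2.2746109  -0.54837758  3.63560527]
```

View pics/s2.png

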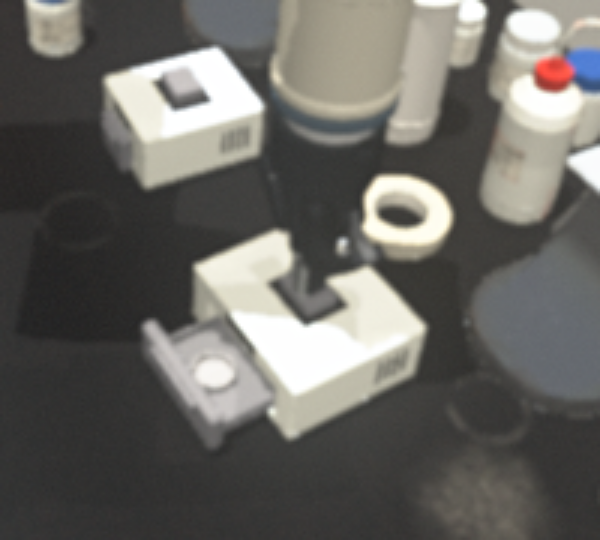

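The wide tray has popped out, with its panel at about (185,385) in the crop, and the narrow one is shut. Now I'll retract and go round to the front of the tray.

Call:
{"method": "send_rows", "body": {"motion": [[0, [0, 0, -25], 0], [0, [0, 0, -35], 0], [0, [-40, 0, 0], 0], [0, [-40, -1.8, 0], 0], [0, [-40, 0, 0], 0], [0, [-39, 0, 0], 0], [0, [0, 0, 0], 0], [0, [0, 0, 0], 0], [0, [0, 0, 0], 0]]}}

```text
time_s: 3.35
eef_pos: [0.4212, -0.2952, 0.1372]
tool_rot: [0.0, 0.998, 0.065, 0.001]
contact_force: [0.7, -0.3, 0.7]
gripper_width: -0.004
gripper_force: 0.0
```

```bash
python3 - <<'E'
from rig import ctrl, viewer
from h import *
s=ctrl.state();print(s['eef_pos'],s['contact_force'])
c=viewer.read_camera('top'); np.savez('top2.npz',**c); cv2.imwrite('pics/t2.png',cv2.resize(c['frame'][125:305,245:405,::-1],(533,600)))
E
```

```text
[ 0.42124296 -0.29523939  0.13721615] [ 0.65608959 -0.30384605  0.70461645]
```

View pics/t2.png

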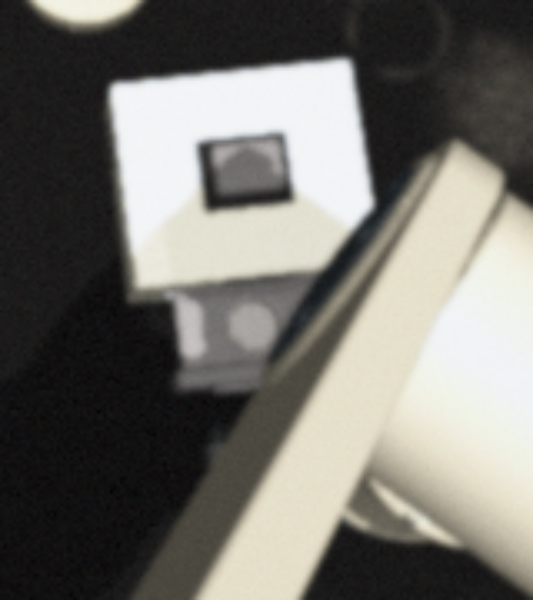

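The panel's front edge is at about (222,390) in the crop, near x=0.46, and the finger position leaves clearance. I'll descend in front of it and approach.

Call:
{"method": "send_rows", "body": {"motion": [[0, [0, 0, 25], 0], [0, [0, 0, 35], 0], [0, [0, 0, 30], 0], [0, [0, 0, 17], 0], [0, [0, 0, 0], 0], [0, [0, 0, 0], 0], [0, [10, 0, 0], 0], [0, [5, 0, 0], 0], [0, [5, 0, 0], 0], [0, [0, 0, 0], 0]]}}

```text
time_s: 4.4
eef_pos: [0.4411, -0.2925, 0.0305]
tool_rot: [0.001, 0.998, 0.065, 0.001]
contact_force: [-0.1, -0.5, -0.6]
gripper_width: 0.005
gripper_force: 0.0
```

Call:
{"method": "send_rows", "body": {"motion": [[0, [5, 0, 0], 0], [0, [5, 0, 0], 0], [0, [5, 0, 0], 0], [0, [5, 0, 0], 0], [0, [0, 0, 0], 0], [0, [0, 0, 0], 0]]}}

```text
time_s: 5.0
eef_pos: [0.4596, -0.2896, 0.0297]
tool_rot: [-0.0, 0.998, 0.065, -0.0]
contact_force: [-2.7, -0.3, 1.6]
gripper_width: -0.003
gripper_force: 1.1
```

Call:
{"method": "send_rows", "body": {"motion": [[0, [5, 0, 0], 0], [0, [5, 0, 0], 0], [0, [5, 0, 0], 0], [0, [4, 0, 0], 0], [0, [4, 0, 0], 0], [0, [4, 0, 0], 0], [0, [0, 0, 0], 0]]}}

```text
time_s: 5.7
eef_pos: [0.4863, -0.2859, 0.0296]
tool_rot: [-0.0, 0.998, 0.065, -0.0]
contact_force: [-3.0, 1.1, 0.1]
gripper_width: -0.001
gripper_force: 1.8
```

Call:
{"method": "send_rows", "body": {"motion": [[0, [3, 0, 0], 0], [0, [3, 0, 0], 0], [0, [3, 0, 0], 0], [0, [0, 0, 0], 0], [0, [0, 0, 0], 0]]}}

```text
time_s: 6.2
eef_pos: [0.4952, -0.2847, 0.0296]
tool_rot: [-0.0, 0.998, 0.065, -0.0]
contact_force: [-3.5, 1.1, -1.1]
gripper_width: 0.002
gripper_force: 1.9
```

Call:
{"method": "send_rows", "body": {"motion": [[0, [2, 0, 0], 0], [0, [0, 0, 0], 0], [0, [0, 0, 0], 0]]}}

```text
time_s: 6.5
eef_pos: [0.4971, -0.2846, 0.0297]
tool_rot: [-0.0, 0.998, 0.065, -0.0]
contact_force: [-3.9, 2.5, -0.8]
gripper_width: 0.003
gripper_force: 1.9
```

Call:
{"method": "send_rows", "body": {"motion": [[0, [2, 0, 0], 0], [0, [0, 0, 0], 0], [0, [0, 0, 0], 0]]}}

```text
time_s: 6.8
eef_pos: [0.4991, -0.2844, 0.0297]
tool_rot: [-0.0, 0.998, 0.065, -0.0]
contact_force: [-4.6, 1.7, -1.2]
gripper_width: -0.001
gripper_force: 2.0
```

Call:
{"method": "send_rows", "body": {"motion": [[0, [2, 0, 0], 0], [0, [0, 0, 0], 0], [0, [0, 0, 0], 0]]}}

```text
time_s: 7.1
eef_pos: [0.4998, -0.2842, 0.0296]
tool_rot: [-0.0, 0.998, 0.065, -0.001]
contact_force: [-9.5, 0.1, 2.4]
gripper_width: 0.002
gripper_force: 4.9
```

Call:
{"method": "send_rows", "body": {"motion": [[0, [2, 0, 0], 0], [0, [1, 0, 0], 0], [0, [0, 0, 0], 0]]}}

```text
time_s: 7.4
eef_pos: [0.5, -0.284, 0.0295]
tool_rot: [-0.001, 0.998, 0.065, -0.004]
contact_force: [-21.1, -5.6, 8.7]
gripper_width: 0.001
gripper_force: 10.9
```

The force rises stiffly without any further motion, so the tray is at the hard stop. I'll back off gently.

Call:
{"method": "send_rows", "body": {"motion": [[0, [-4, 0, 0], 0], [0, [-6, 0, 0], 0], [0, [-10, 0, 0], 0], [0, [-20, 0, 0], 0], [0, [-40, 0, 0], 0], [0, [-40, 0, -20], 0], [0, [-10, 0, -50], 0], [0, [0, 0, -50], 0], [0, [0, 0, 0], 0], [0, [0, 0, 0], 0]]}}

```text
time_s: 8.4
eef_pos: [0.3769, -0.302, 0.1507]
tool_rot: [0.002, 0.998, 0.065, 0.002]
contact_force: [0.6, -0.3, -1.1]
gripper_width: -0.004
gripper_force: 0.0
```

```bash
python3 - <<'E'
from rig import ctrl, viewer
from h import *
s=ctrl.state();print(s['eef_pos'],s['contact_force'])
c=viewer.read_camera('scene'); cv2.imwrite('pics/s3.png',cv2.resize(c['frame'][120:300,200:400,::-1],(600,540)))
E
```

```text
[ 0.37686926 -0.30204926  0.15072751] [ 0.577652   -0.29028242 -1.0942418 ]
```

View pics/s3.png

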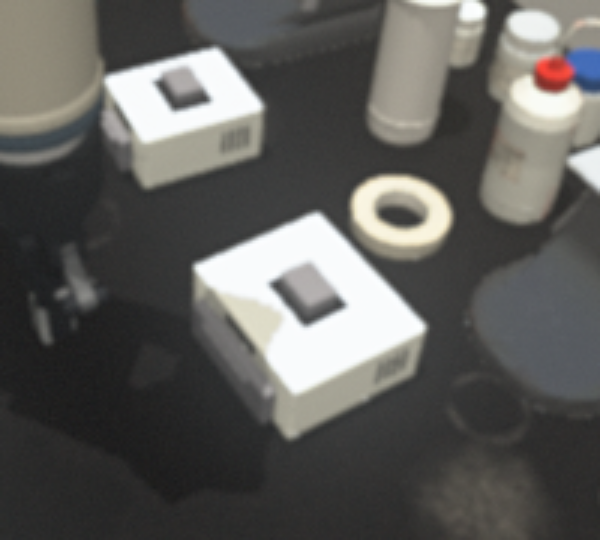

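The wide tray is home, with its panel close to the box at (235,355), and the narrow tray is shut. The arm is clear of both.

```bash
python3 -c "
from rig import ctrl
print(ctrl.close_job())"
```

```text
the job is handed in; nothing more can be done
None
```

I pressed the wide reader's release key, its tray popped out, and I pushed it home to the hard stop; it stayed in after I backed off, the narrow tray stayed shut, and I handed the job in at about 8.5 s (no verdict was returned).

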